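# Line up the stirrer caddy and sugar jar against the counter rail

### The job

Set the coffee counter ready for service by pushing only: first push the white stirrer caddy along the counter onto the dark green mark, its long side flush against the brass rail. Then push the charcoal sugar jar up against the rail too, snug beside the caddy's end (either end will do), leaving the caddy in its place. Push the caddy and the jar by their sides, never lift or tip them, keep the fingers off the jar's lid knob, and leave the white jar and everything else where it stands.

Things in the scene. Friction and masses are not known exactly. Their poses are not given: they have to be found in the camera images.
- rail: fixed straight brass stop rail on the counter, 460 long (its y), 20 thick (its x), 30 high. Origin at the centre of its underside; its -x face, 10 from the origin, is the one facing the robot, against which things are pushed. It stands at a slightly different place and angle each time.
- mark: flat dark green rectangle on the counter, 120 (y, along the rail) by 84 (x), one long edge on the rail's robot-side face; painted flat, no obstacle. Origin at its centre on the counter, 52 from the rail's origin line; axes parallel to the rail's.
- caddy: white box-shaped caddy filled with pale wooden stirrers, 120 long (its y), 84 deep (its x), 55 high, solid sides and top, about 0.35 to 0.7 kg, slides on the counter with a steady push of about 3 to 9 N. Origin at the centre of its underside, z up. Its x axis starts roughly along +x of the world, turned by up to about 17 degrees.
- sugar_jar: squat round charcoal (near-black) lidded jar, diameter 84, 50 high without its knob, about 0.3 to 0.55 kg, slides with a push of about 2 to 7 N, lid fixed. Origin at the centre of its underside, z up. It starts on one side of the caddy (left or right), the white jar on the other.
- sugar_jar_knob: the charcoal jar's lid knob, diameter 20, 16 high, fixed on the centre of the lid; its origin is at its foot, 50 above the counter. Not to be touched with the fingers.
- white_jar: bystander: white jar of the same shape and size as the charcoal one (66 high with knob). Origin at the centre of its underside.
- milk_jug: bystander: steel jug with a handle, diameter 80, 100 high, on the right. Origin at the centre of its underside.
- tamper: bystander: steel coffee tamper with a dark wooden grip, diameter 56, 78 high, on the left. Origin at the centre of its underside.
- brown_cup: bystander: brown cup, diameter 68, 60 high, on the right. Origin at the centre of its underside.
- white_cup: bystander: white cup, diameter 68, 60 high, beyond the rail. Origin at the centre of its underside.
- sand_cup: bystander: sand-coloured cup, diameter 68, 60 high, beyond the rail. Origin at the centre of its underside.
- dripper: bystander: white ceramic coffee dripper, cone of diameter 112 at the top with a side handle, 76 high, on the left. Origin at the centre of its underside.
Things that resemble listed ones, but are neither listed nor needed, are in the scene too. What is shaped like the sugar_jar but turquoise is not meant. What is shaped like the caddy but orange is not meant.

How it is judged (in metres and radians):
On the way, in this order (a step that is already met when the one before it is completed fails the run):
1. the caddy is on the mark, flush against the rail (x of caddy in the frame of rail between -0.057 and -0.047 m and angle between the x axis of caddy and the x axis of rail, either way round below 0.06 rad and y of caddy in the frame of mark between -0.015 and 0.015 m), for 0.2 s.
2. the charcoal jar is against the rail, snug beside the caddy (x of sugar_jar in the frame of rail between -0.057 and -0.047 m and y of sugar_jar in the frame of caddy between -0.11 and 0.11 m), for 0.2 s.
At the end, for the whole second after the job is handed in: The caddy stands against the rail (within 5 mm, square within 0.06 rad) and within 15 mm of the mark's centre along the rail; the charcoal jar stands within 5 mm of the rail and within 8 mm of the caddy's end, either end; both upright on the counter and at rest (all of step 1 and all of step 2 and linear speed of each of caddy, sugar_jar below 0.01 m/s and height (world z) of each of caddy, sugar_jar below 0.004 m and angle between each of caddy, sugar_jar's own z axis and vertical below 0.05 rad); the robot touches nothing.
It fails at once if the caddy is lifted or tipped (height (world z) of caddy above 0.012 m or angle between caddy's own z axis and vertical above 0.2 rad).
It fails at once if the charcoal jar is lifted or tipped (height (world z) of sugar_jar above 0.012 m or angle between sugar_jar's own z axis and vertical above 0.2 rad).
It fails at once if the fingers touch the charcoal jar's knob (contact force between the fingers and sugar_jar_knob above 0.5 N).
It fails at once if a bystander is moved more than 15 mm or tipped (distance of any of white_jar, milk_jug, tamper, brown_cup, white_cup, sand_cup, dripper from where it was at the start of the episode above 0.015 m or angle between any of white_jar, milk_jug, tamper, brown_cup, white_cup, sand_cup, dripper's own z axis and vertical above 0.25 rad).
It also fails if it takes over 59 s, if anything falls off the work surface, if the arm or the gripper's body presses on something with over 40 N, if the wrist force passes 120 N, or if a joint passes its speed limit or range.

### The arm

A 6-joint arm with a two-finger parallel gripper is mounted at the origin on the work surface. World frame = base frame: x ahead of the robot, y to its left, z up, the work surface at z = 0. Lengths are in mm, angles in rad, forces in N, time in s.
With the tool pointing down it reaches from about 350 to 975 mm from the base axis. Payload 7.1 kg.
Tool frame: the origin (TCP) lies at the very end of the fingers, on their centre line; the grasp point (between the pads) lies 19 mm behind it; z points along the fingers, y is the line along which they close (so a half turn about z gives the same grasp; the last joint's range is limited). The gripper opens to 88 mm and grips with 3 to 60 N. Pads are 20 mm wide; open, the fingers measure 115 mm over their backs; the gripper's body (75 mm by 178 mm) begins 61 mm behind the grasp point.
Start: joints at [-1.26, 0.423, 1.63, -0, 1.089, -0.019], TCP at [202.426, -591.294, 222.675] pointing down, gripper open.
Joint ranges: [-3, 3], [-0.9, 2.11], [0.09, 2.58], [-1.31, 4.45], [0.11, 2.69], [-2.54, 2.54]. Speed limits (rad/s): [2.39, 2.39, 3.01, 3.14, 3.14, 3.14].

### API

Orientations are given as a rotation vector (axis times angle).
In Python, from workcell import sensors, imaging, close_job gives the robot as it stands. The module is installed in compiled form; this text tells all that it offers.
- The arm moves only by the tool servo_tool, never from a script. Its argument "steps" is a list of rows, each a list of 3 entries, a list of its own where there are three numbers: the shift along the world's x, y, z in m, then the turn, a rotation vector about the world's x, y, z in degrees, then the opening, from -1 (shut) to 1 (fully open). A call has exactly 8 rows; each row shifts and turns the commanded pose from where the row before left it; what a row does not reach is not made up. A row lasts 1/12 s, in which the tool goes at most 41.7 mm and 7.16 degrees, less where a joint would pass 70% of its speed; a pose out of reach is approached as far as the arm can. A call is refused whole if a number of a shift passes 0.0417 or a number of a turn 7.16, either way. A call with a gripper value outside its range is refused whole. The fingers move at their own pace and stop on an object; the grip force is fixed at half the most. Time passes only in rows, so rows that do not move let the fingers close, or fill a call up. It gives the time, the measured TCP pose, the force, the opening and the grip force at its end, in the units of the state.
- sensors.get_obs(): the state, without advancing time (a new reading comes with each control period).
- imaging.get_image(name): name is "scene" or "top" or "wrist"; returns a dict with "color" (420x560x3 uint8, blue, green, red), "range_z" (420x560 float32, mm along the optical axis (not along the pixel's ray), 0 where there is no reading), "vertical_fov" (degrees; the focal length in pixels is half the picture's height over the tangent of half this angle, whatever the lens; pixels are square), "cx", "cy" (the principal point, pixels), "rvec" (rotation vector, rad) and "tvec" (3), from world to camera coordinates, as OpenCV has them; the wrist camera has in their place "tool_from_camera" (4x4, takes a point from camera to tool coordinates, whose origin is the TCP and whose axes are the flange's). Camera axes: x right, y down, z forward; pixel columns grow to the right and rows downward; lengths in mm; the calibration is good to about 2 mm. A picture is of the moment at which its call begins: read the wrist's pose just before it.
- close_job(): hands the job in; it is judged then, once.
The state is a dict: "t": time; "qpos": joint angles; "qvel": joint speeds; "joint_torque": joint torques, N m; "ee_pos": TCP position; "orientation": TCP orientation; "ft_force": force on the tool from outside, world axes, zero at the start; "moment": the same for the moment, N m; "width": finger opening in mm; "grasp_force": force on a finger pad.
Only numpy, scipy, OpenCV 4.12 (cv2) and the standard library are available. Lean on these libraries where they do the work, as an engineer would, in place of code of your own. Each camera call takes 0.05 s, during which the arm holds its last target. There are 200 camera calls.

## Working session

There is one attempt and no reset: what is moved stays moved. The work goes in short steps, Python scripts to look and compute and a tool call to move; the robot and the scene stay as the last step left them, time stands still between calls to the robot, and variables do not carry over. Pictures are saved under pics/ and viewed, at most 10 in all, crops included, and the job is handed in when it is done.

Besides the shell and the picture viewer there is one more tool, called after ">>>" as name(argument=value, ...) on one line, values as JSON. servo_tool: Moves the arm, as the interface text tells. Its arguments: {"type":"object","properties":{"steps":{"type":"array"}},"required":["steps"]}

```bash
mkdir -p pics
cat > h.py <<'E'
import numpy as np, cv2
from workcell import sensors, imaging
def grab(n):
    o=sensors.get_obs(); im=imaging.get_image(n); return o,im
def cloud(o,im):
    z=im["range_z"]; h,w=z.shape; f=h/2/np.tan(np.radians(im["vertical_fov"])/2)
    u,v=np.meshgrid(np.arange(w),np.arange(h))
    P=np.stack([(u-im["cx"])/f*z,(v-im["cy"])/f*z,z],-1)
    if "rvec" in im:
        R=cv2.Rodrigues(np.array(im["rvec"],float))[0]; t=np.array(im["tvec"],float).ravel()
        W=(P-t)@R
    else:
        T=np.array(im["tool_from_camera"]); R=cv2.Rodrigues(np.array(o["orientation"],float))[0]
        W=(P@T[:3,:3].T+T[:3,3])@R.T+np.array(o["ee_pos"])
    W[z<=0]=np.nan
    return W
E
python3 - <<'E'
from h import *
for n in ("top","scene"):
    o,im=grab(n); cv2.imwrite(f"pics/{n}0.png",im["color"]); np.savez(f"{n}0.npz",W=cloud(o,im),c=im["color"])
    print(n,im["vertical_fov"],im["cx"],im["cy"],im["rvec"],im["tvec"])
print(o)
E
```

```text
top 54.55688075152227 279.55673744532106 209.20713094361642 [ 2.12371854 -2.14734806  0.16246983] [ 34.89677047 568.87272915 983.43877503]
scene 42.91849593106605 285.075504358496 201.2171886077492 [ 2.3324119   0.72053346 -0.29450597] [-473.00133789 -183.58453001 1750.41587361]
{'t': 0.05, 'qpos': array([-1.26001206e+00,  4.23825720e-01,  1.63065304e+00, -7.59020175e-06,
        1.08860305e+00, -1.89921962e-02]), 'qvel': array([-2.73206199e-04,  9.36376955e-04, -9.70692406e-04, -6.35722684e-04,
        1.85463088e-05,  1.86364760e-03]), 'joint_torque': array([ 2.75113729e-03, -5.46077800e+01, -2.74613428e+01,  6.47848821e-02,
        1.87476003e-02, -2.02650585e-05]), 'ee_pos': array([ 202.25747111, -590.80120564,  221.92565714]), 'orientation': array([-3.09752899e+00, -5.15431326e-01,  3.50349117e-04]), 'ft_force': array([-0.7448146 ,  0.47099152, -0.41795283]), 'moment': array([ 0.01990373,  0.04013061, -0.01202401]), 'grasp_force': 0.0, 'width': 87.83017026507868}
```

View pics/top0.png

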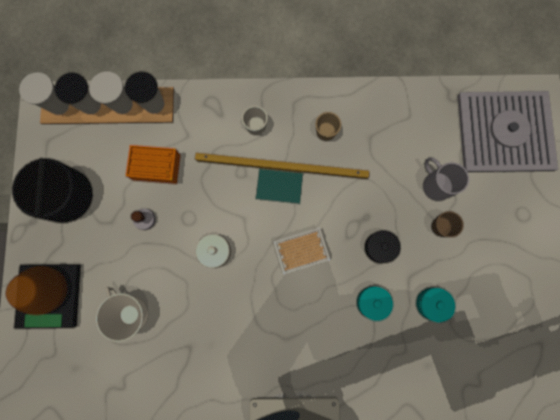

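View pics/scene0.png

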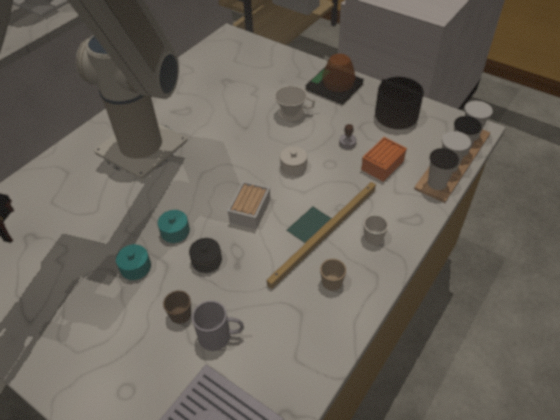

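The top view shows the caddy at (302,251), the charcoal jar at (383,247), the rail from (197,156) to (368,174), and the mark at (279,185). The white jar is at (213,250), left of the caddy. 

Look-alikes: turquoise jars at (376,303) and (437,305), black cups at (72,88) and (141,87), and a black canister at (52,190) for the jar; the orange box at (153,164) for the caddy. By the description I choose the charcoal jar at (383,247) and the white box at (302,251). The scene view agrees, with the caddy at (249,205) and the jar at (206,255).

```bash
cat > m.py <<'E'
from h import *
def rect(P): 
    (c,s,a)=cv2.minAreaRect(P[:,:2].astype(np.float32)); return np.round(c,1),np.round(s,1),round(a,2)
def measure(W,c):
    X,Y,Z=W[...,0],W[...,1],W[...,2]; hsv=cv2.cvtColor(c,cv2.COLOR_BGR2HSV); H,S,V=[hsv[...,i].astype(int) for i in range(3)]
    return X,Y,Z,H,S,V
E
python3 - <<'E'
from m import *
for n in("top","scene"):
    d=np.load(n+"0.npz");W,c=d["W"],d["c"];X,Y,Z,H,S,V=measure(W,c)
    if n=="top":
        pix=dict(caddy=(302,251),jar=(383,247),wjar=(213,250),railL=(200,157),railR=(364,174),mark=(279,185),counter=(330,210),bcup=(448,225),tur=(376,303))
    else: pix=dict(caddy=(249,200),jar=(206,248),wjar=(293,157),railL=(370,188),railR=(275,280),mark=(310,223),counter=(280,215))
    for k,(u,v) in pix.items(): print(n,k,W[v,u].round(1),(H[v,u],S[v,u],V[v,u]))
    m=(H>10)&(H<30)&(S>120)&(Z>15)&(Z<42)&(X>500); m=cv2.morphologyEx(m.astype(np.uint8),cv2.MORPH_OPEN,np.ones((2,2)))
    q,l,st,ce=cv2.connectedComponentsWithStats(m)
    i=1+np.argmax([ (st[i,2]) for i in range(1,q)]); print("rail",rect(W[l==i]))
    g=(H>70)&(H<100)&(S>80)&(Z<8)&(X>500); q,l,st,ce=cv2.connectedComponentsWithStats(g.astype(np.uint8)); i=1+np.argmax(st[1:,4]); print("mark",rect(W[l==i]))
    for k,lo,hi in(("caddy",45,62),("jar",42,56),("wjar",42,56)):
        u,v=pix[k];p=W[v,u]; m=(Z>lo)&(Z<hi)&(np.hypot(X-p[0],Y-p[1])<(90 if k=="caddy" else 60)); 
        q,l,st,ce=cv2.connectedComponentsWithStats(m.astype(np.uint8)); i=1+np.argmax(st[1:,4]); P=W[l==i]
        print(k,rect(P),np.median(P[:,2]).round(1),cv2.minEnclosingCircle(P[:,:2].astype(np.float32)))
c=cv2.imread("pics/top0.png")[140:320,170:480]; cv2.imwrite("pics/crop0.png",cv2.resize(c,None,fx=2.5,fy=2.5))
E
```

```text
top caddy [463.1 -25.8  51.7] (np.int64(16), np.int64(124), np.int64(150))
top jar [ 469.8 -222.4   65.7] (np.int64(90), np.int64(14), np.int64(36))
top wjar [467.  191.7  66.9] (np.int64(35), np.int64(28), np.int64(154))
top railL [711.9 235.2  33. ] (np.int64(20), np.int64(182), np.int64(137))
top railR [ 661.9 -191.6   29.3] (np.int64(20), np.int64(180), np.int64(129))
top mark [6.418e+02 2.970e+01 2.000e-01] (np.int64(84), np.int64(129), np.int64(73))
top counter [ 572.6 -103.9    1.4] (np.int64(21), np.int64(37), np.int64(144))
top bcup [ 528.6 -407.7    8.1] (np.int64(16), np.int64(121), np.int64(82))
top tur [ 336.9 -199.    65.8] (np.int64(88), np.int64(230), np.int64(103))
rail (array([687.1,  17.8]), array([460.3,  18.1]), 83.21)
mark (array([640.4,  29.6]), array([113.9,  78.8]), 82.95)
caddy (array([464.1, -23.6]), array([ 83.9, 119.9]), 16.48) 53.7 ((463.3145751953125, -23.46283721923828), 71.88516235351562)
jar (array([ 472.4, -228.2]), array([81.8, 81.8]), 0.16) 49.3 ((472.45703125, -228.8176727294922), 42.07968521118164)
wjar (array([467.4, 197.4]), array([80.3, 82.2]
[... 203 characters left out ...]
.int64(29), np.int64(44))
scene wjar [474.  190.4  47. ] (np.int64(17), np.int64(36), np.int64(126))
scene railL [724.7 223.3  28.8] (np.int64(18), np.int64(116), np.int64(121))
scene railR [ 678.4 -193.1   29.5] (np.int64(18), np.int64(108), np.int64(102))
scene mark [638.7  33.2   1.1] (np.int64(74), np.int64(52), np.int64(74))
scene counter [ 5.50e+02  1.09e+01 -5.00e-01] (np.int64(19), np.int64(28), np.int64(148))
rail (array([690.5, -34.3]), array([13.8,  4.7]), 89.61)Traceback (most recent call last):
  File "<stdin>", line 11, in <module>
    return _wrapfunc(a, 'argmax', axis=axis, out=out, **kwds)
    return bound(*args, **kwds)
ValueError: attempt to get argmax of an empty sequence
```

Run:
```python
import cv2
c=cv2.imread("pics/top0.png")[140:320,170:480]; cv2.imwrite("pics/crop0.png",cv2.resize(c,None,fx=2.5,fy=2.5))
```

```text
(no output)
```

View pics/crop0.png

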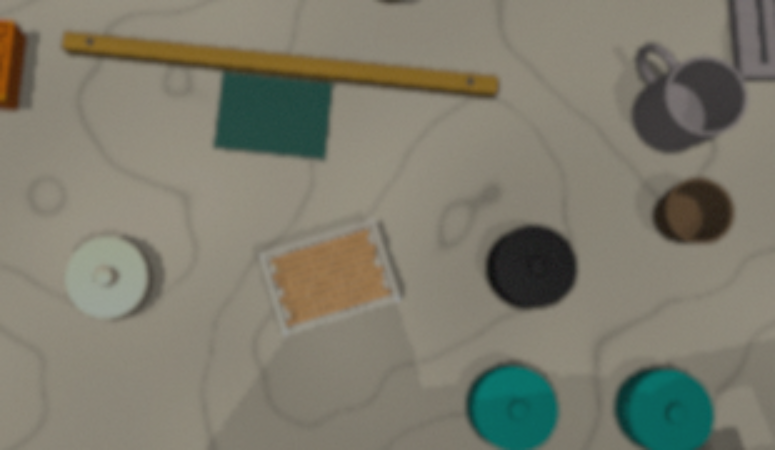

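>>> servo_tool(steps=[[[0.014,0.039,0],[0,0,-0.3],1],[[0.014,0.039,0],[0,0,-0.3],1],[[0.014,0.039,0],[0,0,-0.3],1],[[0.014,0.039,0],[0,0,-0.3],1],[[0.014,0.039,0],[0,0,-0.3],1],[[0.014,0.039,0],[0,0,-0.3],1],[[0.014,0.039,0],[0,0,-0.3],1],[[0.014,0.039,0],[0,0,-0.3],1]])

```text
t: 0.77
ee_pos: [314.4, -277.3, 222.5]
orientation: [-3.109, -0.449, 0.0]
ft_force: [0.6, 0.2, 0.2]
width: 87.6
grasp_force: 0.0
```

The crop confirms the choice: the near-black jar is at crop (532,267), the white box with stirrers at (330,277), and the mark at (275,115) touches the rail.

>>> servo_tool(steps=[[[0.014,0.039,0],[0,0,0],1],[[0.014,0.039,0],[0,0,0],1],[[0.014,0.039,0],[0,0,0],1],[[0.014,0.039,0],[0,0,0],1],[[0.014,0.039,0],[0,0,0],1],[[0.014,0.039,0],[0,0,0],1],[[0,0,-0.04],[0,0,0],1],[[0,0,-0.04],[0,0,0],1]])

```text
t: 1.43
ee_pos: [401.4, -43.0, 143.5]
orientation: [3.106, 0.46, 0.011]
ft_force: [0.1, -0.9, -0.1]
width: 87.8
grasp_force: 0.0
```

>>> servo_tool(steps=[[[0,0,-0.04],[0,0,0],1],[[0,0,-0.04],[0,0,0],1],[[0,0,-0.03],[0,0,0],1],[[0,0,-0.012],[0,0,0],1],[[0,0,0],[0,0,0],1],[[0,0,0],[0,0,0],1],[[0,0,0],[0,0,0],1],[[0,0,0],[0,0,0],1]])

```text
t: 2.1
ee_pos: [399.4, -45.5, 21.8]
orientation: [3.108, 0.45, 0.004]
ft_force: [-0.1, 0.7, -0.0]
width: 87.8
grasp_force: 0.0
```

>>> servo_tool(steps=[[[0.006,0.003,0],[0,0,0],1],[[0.006,0.002,0],[0,0,0],1],[[0.005,0.0025,0],[0,0,0],1],[[0.007,0.0035,0],[0,0,0],1],[[0.007,0.0035,0],[0,0,0],1],[[0.007,0.0035,0],[0,0,0],1],[[0.007,0.0035,0],[0,0,0],1],[[0.007,0.0035,0],[0,0,0],1]])

```text
t: 2.77
ee_pos: [448.9, -20.0, 20.8]
orientation: [-3.109, -0.451, 0.006]
ft_force: [-6.4, -3.9, 6.5]
width: 88.0
grasp_force: 4.0
```

>>> servo_tool(steps=[[[0.007,0.0035,0],[0,0,0],1],[[0.007,0.0035,0],[0,0,0],1],[[0.007,0.0035,0],[0,0,0],1],[[0.007,0.0035,0],[0,0,0],1],[[0.007,0.0035,0],[0,0,0],1],[[0.007,0.0035,0],[0,0,0],1],[[0,0,0],[0,0,0],1],[[0,0,0],[0,0,0],1]])

```text
t: 3.43
ee_pos: [493.2, 1.1, 20.9]
orientation: [3.109, 0.452, 0.002]
ft_force: [0.4, 1.0, -0.2]
width: 87.5
grasp_force: 0.0
```

```bash
cat > look.py <<'E'
import sys
from m import *
R0=np.array([687.1,17.8]); a=np.radians(-6.8); xr=np.array([np.cos(a),np.sin(a)]); yr=np.array([-xr[1],xr[0]])
o,im=grab("top"); W=cloud(o,im); c=im["color"]; cv2.imwrite(f"pics/{sys.argv[1]}.png",c)
X,Y,Z,H,S,V=measure(W,c)
def comp(m):
    q,l,st,ce=cv2.connectedComponentsWithStats(m.astype(np.uint8)); i=1+np.argmax(st[1:,4]); return W[l==i]
reg=(X>380)&(X<760)&(Y>-320)&(Y<140)
def rf(p): d=p[:2]-R0; return np.round([d@xr,d@yr],1)
P=comp(reg&(H<26)&(H>8)&(S>60)&(Z>42)&(Z<62)); c_,s,g=rect(P); print("stirrers",c_,s,g,"railframe",rf(c_))
near=reg&(Z>47)&(Z<60)&(np.hypot(X-c_[0],Y-c_[1])<85); P=comp(near); c2,s,g=rect(P); print("caddy top",c2,s,g,rf(c2))
P=comp(reg&(V<60)&(Z>40)&(Z<56)&(Y<-40)); cc,r=cv2.minEnclosingCircle(P[:,:2].astype(np.float32)); print("jar",np.round(cc,1),round(r,1),rf(np.array(cc)))
print(np.round(o["ee_pos"],1),o["orientation"].round(3),o["ft_force"].round(1))
E
python3 look.py t1
```

```text
stirrers [757.2 -98.9] [ 4.8 33.1] 0.97 railframe [  83.4 -107.6]
caddy top [ 757.  -103.2] [19.7  3.2] 89.52 [  83.7 -111.9]
jar [ 472.4 -227.1] 40.8 [-184.2 -268.6]
[493.2   1.1  20.9] [3.109e+00 4.520e-01 2.000e-03] [ 0.4  1.  -0.2]
```

View pics/t1.png

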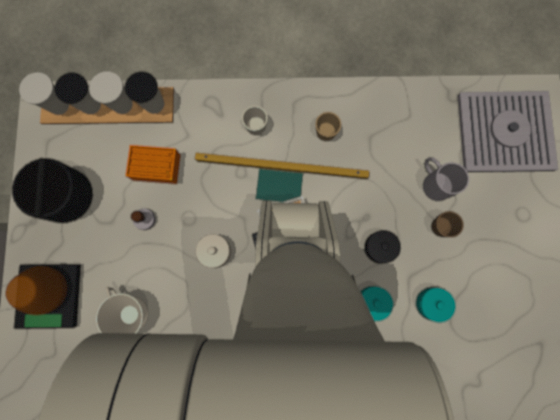

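The arm hides the caddy at about (295,225) in the top view; the jar at (383,247) has not moved. I'll use the scene and wrist cameras from here.

```bash
sed -i 's/^o,im=grab("top")/o,im=grab(sys.argv[2])/; s/X<760/X<680/' look.py
cat > both.py <<'E'
import subprocess,sys,cv2,numpy as np
for n in("scene","wrist"):
    print(n); r=subprocess.run(["python3","look.py",sys.argv[1]+n[0],n],capture_output=True,text=True); print(r.stdout,r.stderr[-150:])
cv2.imwrite(f"pics/{sys.argv[1]}.png",cv2.resize(np.hstack([cv2.imread(f"pics/{sys.argv[1]}{k}.png") for k in "sw"]),(800,300)))
E
python3 both.py t2
```

```text
scene
stirrers [546.2  17.2] [ 73.1 109.9] 16.71 railframe [-139.8  -17.3]
caddy top [542.   13.6] [103.7 125.6] 14.01 [-143.6  -21.4]
jar [ 479.2 -230.7] 43.1 [-177.  -271.3]
[493.1   0.9  20.9] [3.109e+00 4.510e-01 2.000e-03] [-0.5  0.  -0.6]
 
wrist
stirrers [531.7  14.8] [ 45.5 111.1] 16.52 railframe [-154.   -21.4]
caddy top [533.1  15.3] [105.6 121.2] 16.42 [-152.6  -20.7]
jar [500.8 -41.8] 5.9 [-178.   -81.2]
[492.9   0.8  20.9] [3.109e+00 4.510e-01 2.000e-03] [ 0.5 -0.5  0.6]
```

View pics/t2.png

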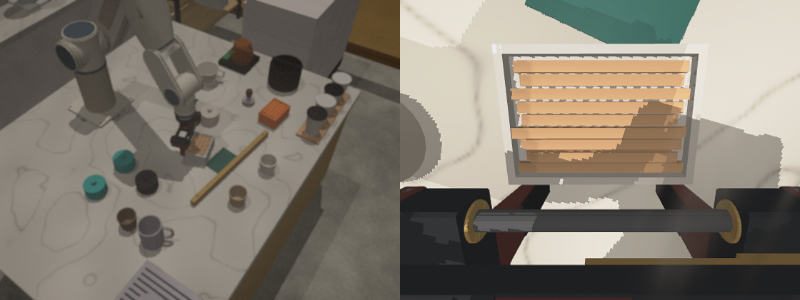

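The wrist view shows the caddy square in front of both fingers, with no slip; its near edge runs from (507,183) to (690,183). Next I push it further, then pivot it.

>>> servo_tool(steps=[[[0.0069,0.0037,0],[0,0,0],1],[[0.0069,0.0037,0],[0,0,0],1],[[0.0069,0.0037,0],[0,0,0],1],[[0.0069,0.0037,0],[0,0,0],1],[[0.0069,0.0037,0],[0,0,0],1],[[0.0069,0.0037,0],[0,0,0],1],[[0.0069,0.0037,0],[0,0,0],1],[[0.0069,0.0037,0],[0,0,0],1]])

```text
t: 4.25
ee_pos: [545.8, 30.0, 20.5]
orientation: [-3.109, -0.45, 0.007]
ft_force: [-7.0, -2.6, 5.8]
width: 87.7
grasp_force: 3.7
```

>>> servo_tool(steps=[[[0.0029,0.0006,0],[0,0,-2],1],[[0.0029,0.0006,0],[0,0,-2],1],[[0.0029,0.0006,0],[0,0,-2],1],[[0.0029,0.0006,0],[0,0,-2],1],[[0.0029,0.0006,0],[0,0,-2],1],[[0.0029,0.0006,0],[0,0,-2],1],[[0,0,0],[0,0,0],1],[[0,0,0],[0,0,0],1]])

```text
t: 4.92
ee_pos: [565.0, 34.0, 20.5]
orientation: [-3.139, -0.125, 0.0]
ft_force: [-0.5, 1.0, -0.2]
width: 88.0
grasp_force: 0.5
```

```bash
python3 both.py t3
```

```text
scene
stirrers [618.8  40.8] [ 73.8 109.2] 4.0 railframe [-70.5  14.8]
caddy top [612.  37.] [107.9 127.3] 4.27 [-76.8  10.2]
jar [ 476.9 -233. ] 44.4 [-179.1 -273.9]
[565.   34.   20.5] [-3.139 -0.125  0.   ] [-0.5  1.  -0.2]
 
wrist
stirrers [604.4  40.1] [ 47.6 110.9] 4.29 railframe [-84.8  12.4]
caddy top [606.6  40.7] [105.5 121.8] 4.57 [-82.6  13.2]
 te-packages/numpy/_core/fromnumeric.py", line 57, in _wrapfunc
    return bound(*args, **kwds)
ValueError: attempt to get argmax of an empty sequence
```

View pics/t3.png

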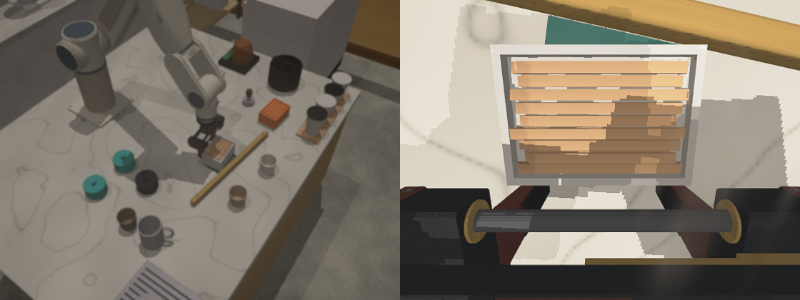

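>>> servo_tool(steps=[[[0.0029,0.0,0],[0,0,-1.9],1],[[0.0029,0,0],[0,0,-1.9],1],[[0.0029,0,0],[0,0,-1.9],1],[[0.0029,0,0],[0,0,-1.9],1],[[0.0029,0,0],[0,0,-1.9],1],[[0.0029,0,0],[0,0,-1.9],1],[[0,0,0],[0,0,0],1],[[0,0,0],[0,0,0],1]])

```text
t: 5.68
ee_pos: [582.9, 33.8, 20.8]
orientation: [-3.136, 0.187, -0.002]
ft_force: [-0.7, 0.2, -0.3]
width: 87.5
grasp_force: 0.1
```

```bash
python3 both.py t4
```

```text
scene
stirrers [638.7  31.5] [110.3  73.7] 85.29 railframe [-49.7   7.9]
caddy top [631.7  29.2] [124.9 104.8] 84.15 [-56.4   4.8]
jar [ 478.8 -230.3] 42.9 [-177.5 -271. ]
[582.9  33.8  20.8] [-3.136e+00  1.870e-01 -2.000e-03] [-0.7  0.2 -0.3]
 
wrist
stirrers [622.3  32.9] [111.1  48.4] 83.57 railframe [-66.1   7.3]
caddy top [625.2  32.7] [121.3 105.2] 83.44 [-63.2   7.5]
 te-packages/numpy/_core/fromnumeric.py", line 57, in _wrapfunc
    return bound(*args, **kwds)
ValueError: attempt to get argmax of an empty sequence
```

View pics/t4w.png

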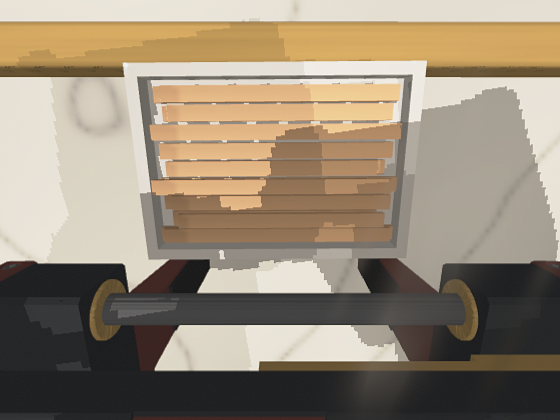

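The wrist view shows the caddy parallel to the rail, its far edge from (125,63) to (425,62) and almost against it. I'll seat it gently.

>>> servo_tool(steps=[[[0.001,-0.0001,0],[0,0,0],1],[[0.001,-0.0001,0],[0,0,0],1],[[0.001,-0.0001,0],[0,0,0],1],[[0.001,-0.0001,0],[0,0,0],1],[[0,0,0],[0,0,0],1],[[0,0,0],[0,0,0],1],[[0,0,0],[0,0,0],1],[[0,0,0],[0,0,0],1]])

```text
t: 6.45
ee_pos: [584.5, 33.6, 20.6]
orientation: [3.136, -0.189, -0.006]
ft_force: [-6.5, 1.3, 5.2]
width: 88.0
grasp_force: 3.4
```

>>> servo_tool(steps=[[[0.001,-0.0001,0],[0,0,0],1],[[0.001,-0.0001,0],[0,0,0],1],[[0.001,-0.0001,0],[0,0,0],1],[[0,0,0],[0,0,0],1],[[0,0,0],[0,0,0],1],[[0,0,0],[0,0,0],1],[[0,0,0],[0,0,0],1],[[0,0,0],[0,0,0],1]])

```text
t: 7.12
ee_pos: [585.8, 33.4, 20.4]
orientation: [3.136, -0.188, -0.011]
ft_force: [-11.5, 2.7, 9.4]
width: 87.7
grasp_force: 5.8
```

Run:
```python
from m import *
# wrist view: gap between caddy and rail face on both sides, from edges in the cloud, in rail frame
o,im=grab("wrist");W=cloud(o,im);c=im["color"];X,Y,Z,H,S,V=measure(W,c)
a=np.radians(-6.8);xr=np.array([np.cos(a),np.sin(a)]);yr=np.array([-xr[1],xr[0]])
D=W[...,:2]-[687.1,17.8];x=D@xr;y=D@yr
for k in(-140,-100,-40,0,40,100):
    b=np.abs(y-k)<8
    r=b&(Z>26)&(Z<34)&(H>12)&(H<28)&(S>90); t=b&(Z>50)&(Z<60)&(S<70)
    print(k,"rail near edge",np.percentile(x[r],1).round(1) if r.any() else None,"caddy far edge",np.percentile(x[t],99).round(1) if t.any() else None)
t=(Z>50)&(Z<60)&(x>-60)&(x<-10)&(np.abs(y)<120);print("caddy y",np.percentile(y[t],[.5,99.5]).round(1))
g=(H>70)&(H<100)&(S>80)&(Z<8);print("green left px",g.sum())
print(o["ee_pos"],o["ft_force"])
```

```text
-140 rail near edge None caddy far edge None
-100 rail near edge -7.9 caddy far edge None
-40 rail near edge -2.8 caddy far edge -8.2
0 rail near edge -2.8 caddy far edge -8.0
40 rail near edge -2.7 caddy far edge -8.0
100 rail near edge -7.8 caddy far edge None
caddy y [-52.2  66.8]
green left px 0
[585.8182284   33.35614245  20.41629609] [-11.46762225   2.67402955   9.438155  ]
```

Caddy's flush: the rail's near edge is at -7.8 and the caddy's far edge at -8.0, with its centre at y +7.3 against +6.2 for the mark. Now I retract and go behind the jar, fingers half open to form a cradle.

>>> servo_tool(steps=[[[-0.005,0.0006,0],[0,0,0],1],[[-0.01,0.001,0],[0,0,0],1],[[-0.02,0.002,0],[0,0,0],1],[[-0.02,0.002,0],[0,0,0],1],[[-0.005,0,0.035],[0,0,0],0],[[0,0,0.04],[0,0,0],0],[[0,0,0.035],[0,0,0],0],[[0,0,0],[0,0,0],0]])

```text
t: 7.83
ee_pos: [533.4, 39.0, 136.9]
orientation: [-3.135, 0.189, -0.018]
ft_force: [1.1, -0.5, 0.2]
width: 64.6
grasp_force: 0.0
```

>>> servo_tool(steps=[[[-0.014,-0.038,0],[0,0,5.8],0],[[-0.014,-0.038,0],[0,0,5.8],0],[[-0.014,-0.038,0],[0,0,5.8],0],[[-0.014,-0.038,0],[0,0,5.8],0],[[-0.014,-0.038,0],[0,0,5.8],0],[[-0.014,-0.038,0],[0,0,5.8],0],[[-0.014,-0.038,0],[0,0,5.8],0],[[-0.014,-0.038,0],[0,0,5.8],0]])

```text
t: 8.5
ee_pos: [416.6, -266.0, 130.5]
orientation: [2.955, 1.066, 0.001]
ft_force: [1.5, -0.5, -0.3]
width: 43.4
grasp_force: 0.0
```

```bash
python3 look.py t5 top; python3 look.py t5w wrist
```

```text
stirrers [640.1  28.9] [108.2  72.5] 83.4 railframe [-48.    5.5]
caddy top [638.7  29.4] [119.9  84.4] 83.19 [-49.4   5.8]
jar [ 472.4 -227.6] 41.1 [-184.1 -269.1]
[ 416.6 -266.   130.5] [2.955e+00 1.066e+00 1.000e-03] [ 1.5 -0.5 -0.3]Traceback (most recent call last):
  File "look.py", line 10, in <module>
    P=comp(reg&(H<26)&(H>8)&(S>60)&(Z>42)&(Z<62)); c_,s,g=rect(P); print("stirrers",c_,s,g,"railframe",rf(c_))
  File "look.py", line 7, in comp
    q,l,st,ce=cv2.connectedComponentsWithStats(m.astype(np.uint8)); i=1+np.argmax(st[1:,4]); return W[l==i]
                                                                        ~~~~~~~~~^^^^^^^^^^
    return _wrapfunc(a, 'argmax', axis=axis, out=out, **kwds)
    return bound(*args, **kwds)
ValueError: attempt to get argmax of an empty sequence
```

>>> servo_tool(steps=[[[0.004,-0.005,-0.035],[0,0,0],0],[[0,0,-0.04],[0,0,0],0],[[0,0,-0.034],[0,0,0],0],[[0,0,0],[0,0,0],0],[[0.005,0.0042,0],[0,0,0],0],[[0.005,0.0042,0],[0,0,0],0],[[0.004,0.0033,0],[0,0,0],0],[[0,0,0],[0,0,0],0]])

```text
t: 9.27
ee_pos: [438.2, -257.6, 23.9]
orientation: [2.954, 1.059, 0.004]
ft_force: [-0.6, -0.1, 0.3]
width: 44.1
grasp_force: 0.0
```

>>> servo_tool(steps=[[[0.003,0.0025,0],[0,0,0],0],[[0.003,0.003,0],[0,0,0],0],[[0.0045,0.0066,0],[0,0,0],0],[[0.0045,0.0066,0],[0,0,0],0],[[0.0045,0.0066,0],[0,0,0],0],[[0.0045,0.0066,0],[0,0,0],0],[[0,0,0],[0,0,0],0],[[0,0,0],[0,0,0],0]])

```text
t: 9.93
ee_pos: [460.5, -225.8, 22.5]
orientation: [2.957, 1.059, 0.002]
ft_force: [-0.1, -0.1, -0.1]
width: 43.9
grasp_force: 0.0
```

```bash
cat > jar.py <<'E'
import sys
from m import *
R0=np.array([687.1,17.8]); a=np.radians(-6.8); xr=np.array([np.cos(a),np.sin(a)]); yr=np.array([-xr[1],xr[0]])
o,im=grab("wrist");W=cloud(o,im);c=im["color"];X,Y,Z,H,S,V=measure(W,c);cv2.imwrite(f"pics/{sys.argv[1]}.png",c)
e=np.array(o["ee_pos"])[:2]; n=cv2.Rodrigues(np.array(o["orientation"],float))[0][:2,0]; th=np.degrees(np.arctan2(n[1],n[0]))
m=(V<70)&(Z>44)&(Z<56)&(((W[...,:2]-e)@n)>12)&(((W[...,:2]-e)@n)<110)&(np.abs((W[...,:2]-e)@[-n[1],n[0]])<70)
m=cv2.morphologyEx(m.astype(np.uint8),cv2.MORPH_OPEN,np.ones((3,3)))
q,l,st,ce=cv2.connectedComponentsWithStats(m); i=1+np.argmax(st[1:,4]); P=W[l==i][:,:2]
# circle fit, radius 42, to the outer boundary
h=cv2.convexHull(P.astype(np.float32))[:,0]
from scipy.optimize import least_squares
s=least_squares(lambda p:np.hypot(*(h-p).T)-42,P.mean(0),loss="soft_l1").x
d=s-R0; print("jar",s.round(1),"tool fwd/lat",((s-e)@n).round(1),((s-e)@[-n[1],n[0]]).round(1),"rail",(d@xr).round(1),(d@yr).round(1),"n",len(P),"ext",np.ptp(h,0))
print("tcp",e.round(1),"heading",th.round(1),o["ft_force"].round(1))
E
python3 jar.py j1
```

```text
jar [ 496.  -195.6] tool fwd/lat 46.6 0.8 rail -164.5 -234.5 n 19352 ext [82.386505 82.208176]
tcp [ 460.5 -225.8] heading 39.4 [-0.1 -0.1 -0.1]
```

View pics/j1.png

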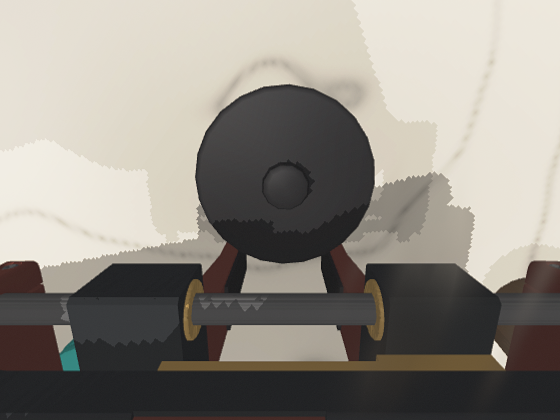

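The jar sits centred in the cradle: its top is at (285,175), knob at (286,186), fingers below it near (235,250) and (330,250), clear of the knob.

>>> servo_tool(steps=[[[0.0046,0.0068,0],[0,0,0],0],[[0.0046,0.0068,0],[0,0,0],0],[[0.0046,0.0068,0],[0,0,0],0],[[0.0046,0.0068,0],[0,0,0],0],[[0.0046,0.0068,0],[0,0,0],0],[[0.0046,0.0068,0],[0,0,0],0],[[0.0046,0.0068,0],[0,0,0],0],[[0.0046,0.0068,0],[0,0,0],0]])

```text
t: 10.65
ee_pos: [496.8, -171.0, 21.9]
orientation: [2.958, 1.058, -0.001]
ft_force: [-3.2, -4.9, 4.7]
width: 43.8
grasp_force: 3.0
```

>>> servo_tool(steps=[[[0.0046,0.0068,0],[0,0,0],0],[[0.0046,0.0068,0],[0,0,0],0],[[0.0046,0.0068,0],[0,0,0],0],[[0.0046,0.0068,0],[0,0,0],0],[[0.0046,0.0068,0],[0,0,0],0],[[0.0046,0.0068,0],[0,0,0],0],[[0,0,0],[0,0,0],0],[[0,0,0],[0,0,0],0]])

```text
t: 11.32
ee_pos: [524.3, -129.8, 21.5]
orientation: [-2.957, -1.059, -0.0]
ft_force: [-0.8, 0.0, 0.2]
width: 44.4
grasp_force: 0.0
```

```bash
python3 jar.py j2
python3 - <<'E'
import numpy as np
# plan: jar path / heading -> tcp row shifts (8 rows leg1 rest, 8 rows leg2), d=46.5
J0=np.array([560.4,-100.4]);A=np.array([581.3,-68.]);xr=np.array([.993,-.118]);B=A+38*xr
J=[J0+(A-J0)*k/8 for k in range(9)]+[A+(B-A)*k/8 for k in range(1,9)]
th=np.radians([39.4-2*k for k in range(17)])
T=np.array(J)-46.5*np.c_[np.cos(th),np.sin(th)]
print(np.diff(T,axis=0).round(1).tolist(),T[0],T[-1])
E
```

```text
jar [559.9 -99.4] tool fwd/lat 46.8 0.9 rail -112.4 -131.4 n 20624 ext [81.961   82.52222]
tcp [ 524.3 -129.8] heading 39.4 [-0.8  0.   0.2]
[[1.6, 5.3], [1.6, 5.4], [1.7, 5.4], [1.7, 5.4], [1.8, 5.4], [1.8, 5.5], [1.9, 5.5], [1.9, 5.5], [4.1, 0.9], [4.2, 1.0], [4.2, 1.0], [4.3, 1.0], [4.3, 1.0], [4.4, 1.0], [4.4, 1.0], [4.5, 1.0]] [ 524.46788883 -129.91496886] [572.92129095 -78.47299524]
```

>>> servo_tool(steps=[[[0.0042,0.0063,0],[0,0,0],0],[[0.0042,0.0063,0],[0,0,0],0],[[0.0042,0.0063,0],[0,0,0],0],[[0.0042,0.0063,0],[0,0,0],0],[[0.0042,0.0063,0],[0,0,0],0],[[0,0,0],[0,0,0],0],[[-0.0015,-0.0012,0],[0,0,0],0],[[-0.001,-0.0008,0],[0,0,0],0]])

```text
t: 12.03
ee_pos: [542.9, -101.0, 21.8]
orientation: [2.958, 1.059, 0.001]
ft_force: [-0.4, 0.0, 0.6]
width: 43.7
grasp_force: 0.0
```

>>> servo_tool(steps=[[[-0.0025,0.0033,0],[0,0,-4.92],0],[[-0.0022,0.0035,0],[0,0,-4.92],0],[[-0.0019,0.0037,0],[0,0,-4.92],0],[[-0.0016,0.0039,0],[0,0,-4.92],0],[[-0.0012,0.004,0],[0,0,-4.92],0],[[-0.0009,0.0041,0],[0,0,-4.92],0],[[-0.0005,0.0042,0],[0,0,-4.92],0],[[-0.0002,0.0042,0],[0,0,-4.92],0]])

```text
t: 12.7
ee_pos: [531.5, -70.4, 21.8]
orientation: [-3.142, 0.007, -0.0]
ft_force: [0.0, 0.2, -0.1]
width: 44.1
grasp_force: 0.0
```

```bash
python3 jar.py j3
```

```text
jar [580.9 -67. ] tool fwd/lat 49.4 3.6 rail -95.4 -96.8 n 23411 ext [78.532715 81.89988 ]
tcp [531.5 -70.4] heading -0.3 [ 0.   0.2 -0.1]
```

>>> servo_tool(steps=[[[0.001,0.003,0],[0,0,0],0],[[0.004,-0.0002,0],[0,0,0],0],[[0.005,-0.0008,0],[0,0,0],0],[[0.005,-0.0008,0],[0,0,0],0],[[0.005,-0.0008,0],[0,0,0],0],[[0.005,-0.0008,0],[0,0,0],0],[[0.005,-0.0008,0],[0,0,0],0],[[0.004,-0.0006,0],[0,0,0],0]])

```text
t: 13.42
ee_pos: [566.5, -72.2, 21.6]
orientation: [3.142, 0.0, 0.001]
ft_force: [-2.3, 0.9, 0.3]
width: 44.1
grasp_force: 1.4
```

>>> servo_tool(steps=[[[0.002,-0.0003,0],[0,0,0],0],[[0.002,-0.0003,0],[0,0,0],0],[[0,0,0],[0,0,0],0],[[0,0,0],[0,0,0],0],[[0,0,0],[0,0,0],0],[[0,0,0],[0,0,0],0],[[0,0,0],[0,0,0],0],[[0,0,0],[0,0,0],0]])

```text
t: 14.08
ee_pos: [570.0, -72.7, 21.9]
orientation: [3.141, 0.0, 0.001]
ft_force: [-0.1, 0.4, -0.2]
width: 43.7
grasp_force: 0.1
```

```bash
python3 jar.py j4
```

```text
jar [615.3 -71.5] tool fwd/lat 45.3 1.1 rail -60.7 -97.2 n 20570 ext [74.172   82.20598]
tcp [570.  -72.7] heading 0.0 [-0.1  0.4 -0.2]
```

View pics/j4.png

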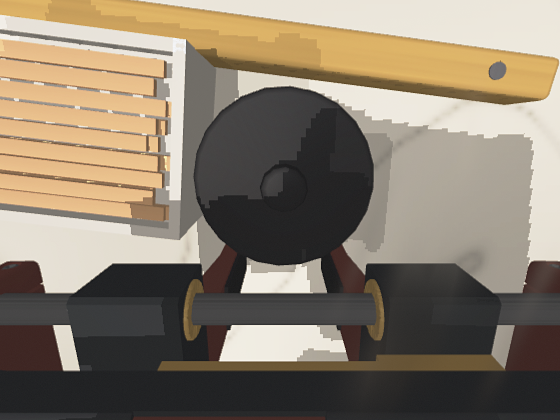

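The jar at (285,175) is just beside the caddy's end at (190,140) and about 8 mm short of the rail. I'll finish the push.

>>> servo_tool(steps=[[[0.002,-0.0003,0],[0,0,0],0],[[0.002,-0.0003,0],[0,0,0],0],[[0.002,-0.0003,0],[0,0,0],0],[[0.0015,-0.0002,0],[0,0,0],0],[[0.001,-0.0001,0],[0,0,0],0],[[0.001,-0.0001,0],[0,0,0],0],[[0.001,-0.0001,0],[0,0,0],0],[[0,0,0],[0,0,0],0]])

```text
t: 14.8
ee_pos: [578.9, -73.8, 21.6]
orientation: [-3.141, -0.0, 0.005]
ft_force: [-4.7, 1.4, 4.4]
width: 44.0
grasp_force: 2.8
```

>>> servo_tool(steps=[[[0.001,-0.0001,0],[0,0,0],0],[[0.001,-0.0001,0],[0,0,0],0],[[0,0,0],[0,0,0],0],[[0,0,0],[0,0,0],0],[[0,0,0],[0,0,0],0],[[0,0,0],[0,0,0],0],[[0,0,0],[0,0,0],0],[[0,0,0],[0,0,0],0]])

```text
t: 15.47
ee_pos: [581.0, -74.0, 21.6]
orientation: [-3.141, -0.0, 0.004]
ft_force: [-5.7, 0.7, 3.8]
width: 44.0
grasp_force: 2.9
```

```bash
python3 jar.py j5
```

```text
jar [625.8 -73. ] tool fwd/lat 44.8 1.0 rail -50.1 -97.4 n 20600 ext [73.857666 82.423164]
tcp [581. -74.] heading 0.0 [-5.7  0.7  3.8]
```

>>> servo_tool(steps=[[[0.001,-0.0001,0],[0,0,0],0],[[0.001,-0.0001,0],[0,0,0],0],[[0,0,0],[0,0,0],0],[[0,0,0],[0,0,0],0],[[0,0,0],[0,0,0],0],[[0,0,0],[0,0,0],0],[[0,0,0],[0,0,0],0],[[0,0,0],[0,0,0],0]])

```text
t: 16.18
ee_pos: [581.2, -74.0, 21.4]
orientation: [-3.141, -0.001, 0.009]
ft_force: [-10.4, 0.5, 8.2]
width: 44.2
grasp_force: 5.5
```

>>> servo_tool(steps=[[[-0.004,0.0,0],[0,0,0],0],[[-0.008,0,0],[0,0,0],0],[[-0.02,0,0],[0,0,0],0],[[-0.03,0,0],[0,0,0],0],[[-0.03,0,0],[0,0,0],0],[[0,0,0.04],[0,0,0],0],[[0,0,0.04],[0,0,0],0],[[0,0,0.04],[0,0,0],0]])

```text
t: 16.85
ee_pos: [491.1, -74.4, 142.6]
orientation: [-3.141, 0.0, 0.002]
ft_force: [1.2, -0.3, 0.6]
width: 43.7
grasp_force: 0.0
```

>>> servo_tool(steps=[[[-0.014,-0.038,0.01],[0,0,0],0],[[-0.014,-0.038,0.01],[0,0,0],0],[[-0.014,-0.038,0.01],[0,0,0],0],[[-0.014,-0.038,0.01],[0,0,0],0],[[-0.014,-0.038,0],[0,0,0],0],[[-0.014,-0.038,0],[0,0,0],0],[[0,-0.04,0],[0,0,0],0],[[0,-0.04,0],[0,0,0],0]])

```text
t: 17.52
ee_pos: [407.2, -384.3, 182.1]
orientation: [3.141, -0.001, 0.002]
ft_force: [0.9, -0.3, -0.1]
width: 44.0
grasp_force: 0.0
```

```bash
python3 look.py t6 top; python3 look.py t6s scene
```

```text
stirrers [640.   29.9] [106.4  73.1] 83.49 railframe [-48.2   6.4]
caddy top [638.4  29.4] [119.7  84.8] 83.15 [-49.7   5.8]
jar [625.6 -74.8] 41.5 [-50.1 -99.3]
[ 407.2 -384.3  182.1] [ 3.141e+00 -1.000e-03  2.000e-03] [ 0.9 -0.3 -0.1]
stirrers [640.7  29. ] [109.3  73.9] 84.45 railframe [-47.4   5.6]
caddy top [637.6  19.4] [146.9  84.7] 89.82 [-49.3  -4.3]
jar [633.3 -79.2] 41.1 [ -41.9 -102.7]
[ 408.6 -391.3  182.8] [ 3.135 -0.004  0.006] [ 0.2 -5.2  1. ]
```

View pics/t6.png

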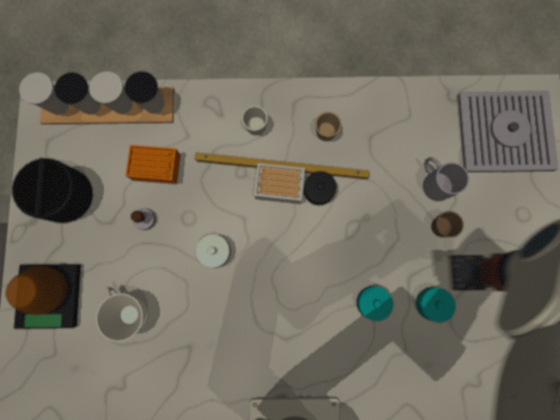

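The top view shows the caddy at (280,182) flush on the mark and the jar at (320,187) beside it against the rail. The centres are 105 mm apart along the rail, and the bystanders haven't moved.

```bash
python3 -c "
from workcell import close_job
print(close_job())"
```

```text
the job is handed in; nothing more can be done
None
```

The job is handed in: the last top view shows the caddy flush against the rail on the mark and the charcoal jar against the rail about 3 mm from its end, nothing else visibly moved; the judge's verdict was not shown.

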